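Swap the module on the test fixture

TASK

First unplug the tested module from the white fixture and put it away upright in the tray's one empty hole (green frame), plug down and all the way in, so that the rows are full. Then take the waiting module from the grey holder and plug it fully home into the fixture's socket, its red post on the side of the fixture's red dot. Leave the five other modules in the tray in their places.

Things in the scene. Friction and masses are not known exactly. Their poses are not given: they have to be found in the camera images.
- tested: Tested module, at first plugged into the white fixture (loose fit, pulls straight up). Upright brass box 40 x 30 x 30 mm (x, y, z), about 120 g, green top with a red and a black post; a black plug 28 x 18 mm under its middle reaches 15 mm below the box. Origin: centre of the box's underside, above the plug; z up. Grip across the 30 mm width (y), say 22 mm above the underside.
- waiting: Module of the same shape and origin, next to be tested; at first it stands loosely in the grey holder. On every module the two posts (12 mm wide, tops 50 mm above the box's underside) stand in line along the long (x) axis, 11 mm from the middle: red at +x, black at -x. The last 5 mm of the plug are stepped in 1.5 mm a side as a lead-in.
- waiting_red (a point): Centre of the top of the waiting module's red post, 11 mm along the module's +x and 50 mm above the box's underside.
- fixture: Test fixture, fixed: white block 120 x 90 x 45 mm (x, y, z) with one socket hole in the middle of its top. A red and a black dot, 16 mm wide, lie on the top in line with the hole's long (x) axis, 42 mm from its centre: red at +x, black at -x. Origin: centre of the underside. It and the holder may trade places.
- socket (a point): Centre of the mouth of the fixture's socket hole, level with the flat top, 45 mm above the bench; x along the hole's long side towards the red dot, z up. Hole 30 x 20 mm (1 mm play each side of a plug), 18 mm deep, 2 mm chamfer. A module fully home rests with its box on the flat top, its origin at this point.
- holder: Grey block 70 x 60 x 30 mm (x, y, z), fixed, with one hole 31 x 21 mm, 18 mm deep, in the middle of its top, long side along x. Origin: centre of the underside.
- tray: Blue-rimmed tray with flat black insert, fixed, 152 x 248 mm (x, y), rim and insert 24 mm high; six holes 32 x 22 mm, 18 mm deep, long side along x, in two rows of three: x +-30 mm, y -72, 0, 72 mm from the middle. Five hold other modules (boxes 42 mm apart along y, 20 mm along x). Origin: centre of the underside.
- free_place: Flat green frame, 54 x 44 mm outside, sides 4 mm wide, 1 mm thick, round the tray's one empty hole (any of the six). Origin: centre of that hole's mouth on the insert's top, 24 mm above the bench; x along the hole's long side (either way round will do), z up. A module put away here rests with its origin at this point.
- stock0: One of the five modules already in the tray (same shape and origin as the tested module), to be left alone.
- stock1: One of the five modules already in the tray (same shape and origin as the tested module), to be left alone.
- stock2: One of the five modules already in the tray (same shape and origin as the tested module), to be left alone.
- stock3: One of the five modules already in the tray (same shape and origin as the tested module), to be left alone.
- stock4: One of the five modules already in the tray (same shape and origin as the tested module), to be left alone.

How it is judged:
On the way, in this order (a step that is already met when the one before it is completed fails the run):
1. the tested module is down in the tray's empty hole and let go (horizontal distance between tested and free_place below 0.006 m and z of tested in the frame of free_place between -0.003 and 0.003 m and angle between tested's own z axis and vertical below 0.08 rad and angle between the x axis of tested and the x axis of free_place, either way round below 0.25 rad and contact force between the fingers and tested below 0.2 N), for 0.2 s.
2. the waiting module is plugged fully home in the fixture, red post towards the red dot (horizontal distance between waiting and socket below 0.004 m and z of waiting in the frame of socket between -0.003 and 0.003 m and angle between waiting's own z axis and vertical below 0.08 rad and angle between the x axis of waiting and the x axis of socket, either way round below 0.15 rad and x of waiting_red in the frame of socket above 0.005 m and contact force between the fingers and waiting below 0.2 N), for 0.2 s.
At the end, for the whole second after the job is handed in: Tested module in the green-framed hole (6 mm, 0.25 rad) and waiting module in the socket (4 mm, 0.15 rad) with its red post towards the red dot; each with its underside within 3 mm of the surface, upright within 0.08 rad, released and at rest (under 0.02 m/s) (all of step 1 and all of step 2 and linear speed of each of tested, waiting below 0.02 m/s); the robot touches nothing.
It fails at once if one of the five other modules in the tray is moved by more than 15 mm (distance of any of stock0, stock1, stock2, stock3, stock4 from where it was at the start of the episode above 0.015 m).
It also fails if it takes over 58 s, if anything falls off the work surface, if the arm or the gripper's body presses on something with over 40 N, if the wrist force passes 120 N, or if a joint passes its speed limit or range.

ROBOT

A 6-joint arm with a two-finger parallel gripper is mounted at the origin on the work surface. World frame = base frame: x ahead of the robot, y to its left, z up, the work surface at z = 0. Lengths are in m, angles in rad, forces in N, time in s.
With the tool pointing down it reaches from about 0.4 to 0.825 m from the base axis. Payload 7 kg.
Tool frame: the origin (TCP) lies on the centre line of the jaws, within the pads' length; the fingertips stand tip_reach ahead of it and the grasp point (between the pads) is the TCP (tip_reach is the distance from the TCP to the fingertips, in m); z points along the fingers, y is the line along which they close (so a half turn about z gives the same grasp; the last joint's range is limited). The gripper opens to 88 mm and grips with 3 to 60 N. Pads are 19 mm wide; open, the fingers measure 130 mm over their backs; the gripper's body (78 mm by 193 mm) begins 47 mm behind the grasp point.
Start: joints at [1.595, 0.359, 0.012, 0, -1.224, -0.288], TCP at [0.176, 0.652, 0.246] pointing down, gripper open.
Joint ranges: [-3.07, 3.07], [-1.43, 2.12], [-1.02, 1.25], [-3.03, 1.67], [-3.05, -0], [-3.03, 3.03]. Speed limits (rad/s): [2.39, 2.39, 3.01, 3.14, 3.14, 3.14].

INTERFACE

Orientations are given as [roll, pitch, yaw] about the fixed x, y, z axes, in that order (R = Rz(yaw) Ry(pitch) Rx(roll)).
In Python, from station import get_state, grab_frame, calibration, job_done, find_in, mark_of, tip_reach gives the robot as it stands.
- The arm moves only by the shell command python3 -m handwheel 'ROWS' [OPENING] [FORCE]. ROWS is JSON, a list of rows, each an object with "delta_pos": the shift along the world's x, y, z in units of 30 mm (1.0 is 30 mm), a list of three; "dr": the turn, a rotation vector about the world's x, y, z in degrees, a list of three. In form: [{"delta_pos": [tx, ty, tz], "dr": [rx, ry, rz]}, ...]. A call has 1 to 10 rows; each row shifts and turns the commanded pose from where the row before left it; what a row does not reach is not made up. A row lasts 1/10 s, in which the tool goes at most 50 mm and 8.59 degrees, less where a joint would pass 70% of its speed; a pose out of reach is approached as far as the arm can. A call is refused whole if a number of a shift passes 1 or a number of a turn 8.59, either way. A call with a gripper value outside its range is refused whole. OPENING is the closure, from -1 (fully open) to 1 (shut), set as the call begins (- or left out, the last holds). The fingers move at their own pace and stop on an object; FORCE is the grip in N (left out, the last holds). Time passes only in rows, so rows that do not move let the fingers close. It gives the time, the measured TCP pose, the force, the opening and the grip force at its end, in the units of the state.
- get_state(): the state, without advancing time (a new reading comes with each control period).
- grab_frame(name): name is "scene" or "top"; returns the picture (384x512x3 uint8, red, green, blue); there is no depth.
- calibration(name): a dict with "fx", "fy", "cx", "cy" (pixels), "extrinsics" (4x4, takes a point from world to camera coordinates). Camera axes: x right, y down, z forward; pixel columns grow to the right and rows downward; lengths in m; the calibration is good to about 2 mm. A picture is of the moment at which its call begins. calibration takes no time and is no camera call.
- job_done(): hands the job in; it is judged then, once.
Trained networks look in the newest picture that a camera, given by its name, has taken for a name from the list of things; names that differ only in an ending like _2 or _b are one class to them, and where a whole thing is asked for, a point or a joint stands for the part that bears it (a point fixed in the world has none). Each returns a list of dicts, best first, with "conf" (0 to 1); they miss things now and then, are a little off and sometimes report something else, mostly with a low value. They report only what shows in the picture. A call takes as long as a camera call.
- find_in(camera, query): "location" ([column, row] in pixels, amid what is visible of it).
- mark_of(camera, query): "location" ([column, row] in pixels: a listed point, or the origin of a listed thing).
The state is a dict: "t": time; "q": joint angles; "qd": joint speeds; "joint_efforts": joint torques, N m; "eef_pos": TCP position; "ee_rot": TCP orientation; "force": force on the tool from outside, world axes, zero at the start; "moment": the same for the moment, N m; "width": finger opening in m; "gripper_force": force on a finger pad.
Only numpy, scipy, OpenCV 4.12 (cv2) and the standard library are available. Lean on these libraries where they do the work, as an engineer would, in place of code of your own. Each camera call takes 0.05 s, during which the arm holds its last target. There are 200 camera calls.

## Working session

There is one attempt and no reset: what is moved stays moved. The work goes in short steps, Python scripts to look and compute and a shell command to move; the robot and the scene stay as the last step left them, time stands still between calls to the robot, and variables do not carry over. Pictures are saved under pics/ and viewed, at most 10 in all, crops included, and the job is handed in when it is done.

```bash
mkdir -p pics
cat > h.py <<'E'
import numpy as np, cv2
from station import *
def ray(cam,px):
    c=calibration(cam);E=np.array(c["extrinsics"]);R,t=E[:3,:3],E[:3,3]
    d=R.T@np.array([(px[0]-c["cx"])/c["fx"],(px[1]-c["cy"])/c["fy"],1]);return -R.T@t,d
def at_z(cam,px,z):
    o,d=ray(cam,px);return (o+d*(z-o[2])/d[2]).round(4)
def save(cam,name):
    f=grab_frame(cam);cv2.imwrite(f"pics/{name}.png",f[:,:,::-1]);return f
E
python3 - <<'E'
from h import *
s=get_state();print({k:np.round(s[k],3).tolist() for k in s},tip_reach)
a=save("top","top0");b=save("scene","scene0")
cv2.imwrite("pics/both0.png",cv2.resize(np.hstack([a,b]),None,fx=.78,fy=.78)[:,:,::-1])
for c in("top","scene"):
    print(c,ray(c,(256,192)))
    for q,z in(("tested",.045),("waiting",.03),("waiting_red",.08),("socket",.045),("fixture",0),("holder",0),("tray",0),("free_place",.024)):
        print(q,[(np.round(r["location"],1).tolist(),round(r["conf"],2),at_z(c,r["location"],z)[:2].tolist()) for r in mark_of(c,q)[:3]])
E
```

```text
{'t': 0.0, 'q': [1.595, 0.359, 0.011, -0.0, -1.224, -0.288], 'qd': [-0.0, 0.0, 0.001, 0.001, -0.002, 0.002], 'joint_efforts': [0.0, -58.271, 29.308, 6.998, 0.007, -0.0], 'eef_pos': [0.176, 0.651, 0.245], 'ee_rot': [3.14, -0.0, -0.264], 'force': [-0.423, -0.662, 0.56], 'moment': [-0.058, -0.017, -0.022], 'gripper_force': 0.0, 'width': 0.088} 0.019
top (array([ 0.37716931, -0.02289708,  0.77839677]), array([ 0.17271924, -0.00259959, -0.98506355]))
tested [([397.9, 194.8], 0.61, [0.5015, -0.3234])]
waiting [([287.0, 170.3], 0.61, [0.5567, -0.092])]
waiting_red [([285.0, 159.2], 0.89, [0.5679, -0.0836])]
socket [([397.7, 197.9], 0.84, [0.4949, -0.3225])]
fixture [([387.2, 199.0], 0.75, [0.4995, -0.3173]), ([286.3, 162.7], 0.32, [0.5816, -0.0934])]
holder [([286.4, 171.0], 0.64, [0.5622, -0.0934])]
tray [([165.8, 195.1], 0.79, [0.5055, 0.1763])]
free_place [([194.6, 204.4], 0.55, [0.4816, 0.1071]), ([284.8, 173.0], 0.53, [0.552, -0.0877])]
scene (array([1.03549044, 0.28152872, 0.99822783]), array([-0.47336824, -0.26505158, -0.84012073]))
tested [([156.3, 137.2], 0.6, [0.484, -0.3365])]
waiting [([218.2, 203.0], 0.84, [0.5656, -0.0879]), ([361.2, 234.5], 0.74, [0.466, 0.2507]), ([156.7, 142.5], 0.43, [0.4896, -0.3341])]
waiting_red [([216.6, 190.8], 0.49, [0.5632, -0.0906])]
socket [([157.9, 144.3], 0.87, [0.5013, -0.3182])]
fixture [([160.3, 148.1], 0.92, [0.4835, -0.3327])]
holder [([218.2, 206.1], 0.96, [0.5588, -0.0943])]
tray [([327.6, 238.9], 0.56, [0.5012, 0.1843])]
free_place [([352.1, 258.9], 0.7, [0.5319, 0.2575]), ([306.9, 212.3], 0.4, [0.4739, 0.1115])]
```

View pics/both0.png

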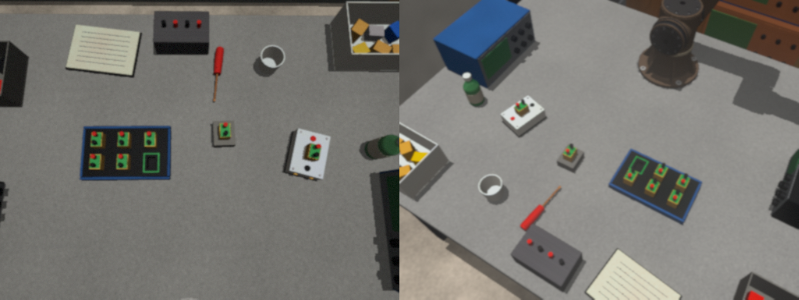

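Run:
```python
import cv2,numpy as np
a=cv2.imread("pics/top0.png");b=cv2.imread("pics/scene0.png")
r=lambda i,x,y,w,h,f:cv2.resize(i[y:y+h,x:x+w],None,fx=f,fy=f,interpolation=cv2.INTER_CUBIC)
t=np.hstack([r(a,360,155,70,80,4),r(a,260,145,50,80,4),r(a,160,165,70,80,4)][:3])
u=np.hstack([r(b,120,110,70,70,4),r(b,195,170,50,70,4),r(b,280,180,70,70,4)])
cv2.imwrite("pics/crops0.png",np.vstack([t,u])[:600])
```

```text
(no output)
```

View pics/crops0.png

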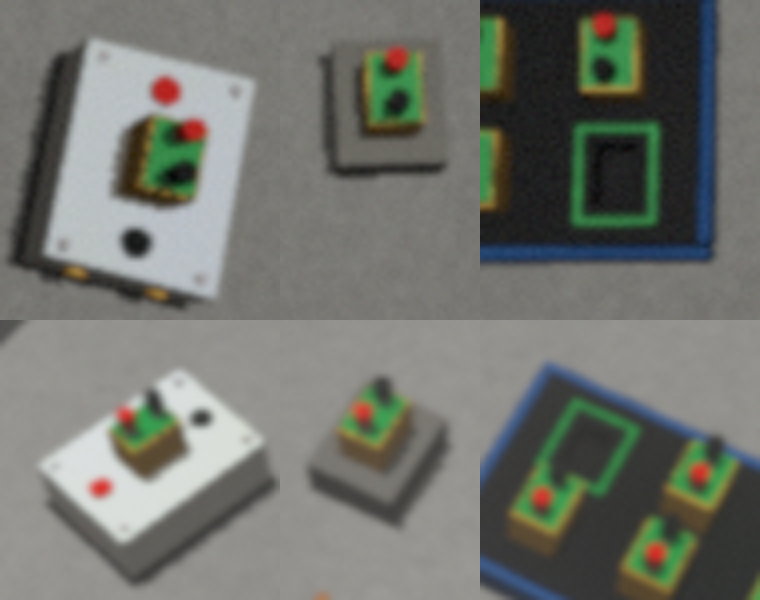

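```bash
cat > m.py <<'E'
from h import *
def blobs(f,cam,kind,z,near,rad=.06,up=6):
    g=cv2.resize(f,None,fx=up,fy=up,interpolation=cv2.INTER_CUBIC);h=cv2.cvtColor(g,cv2.COLOR_RGB2HSV)
    if kind=="red": m=((h[...,0]<8)|(h[...,0]>172))&(h[...,1]>150)&(h[...,2]>90)
    elif kind=="green": m=(h[...,0]>50)&(h[...,0]<85)&(h[...,1]>90)&(h[...,2]>60)
    else: m=h[...,2]<60
    n,l,s,c=cv2.connectedComponentsWithStats(m.astype(np.uint8));o=[]
    for i in range(1,n):
        if s[i,4]<15*up*up/4: continue
        p=(c[i]+.5)/up-.5;w=at_z(cam,p,z)
        if np.hypot(*(w[:2]-near))<rad:
            cn,_=cv2.findContours((l==i).astype(np.uint8),0,2);r=[]
            q=(cn[0][:,0]+.5)/up-.5
            W=np.array([at_z(cam,x,z)[:2] for x in q],np.float32)*1000
            (cx,cy),(a,b),t=cv2.minAreaRect(W)
            o.append((w[:2].tolist(),s[i,4]//up**2,np.round([cx,cy,a,b,t],1).tolist()))
    return o
E
python3 - <<'E'
from m import *
for c in("top","scene"):
    f=cv2.imread(f"pics/{c}0.png")[:,:,::-1].copy()
    print(c)
    for n,k,z,near in(("fix dots","red",.045,(.5,-.32)),("fix dots","blk",.045,(.5,-.32)),("T post","red",.095,(.5,-.32)),
      ("T top","green",.075,(.5,-.32)),("W post","red",.08,(.56,-.09)),("W top","green",.06,(.56,-.09)),("frame","green",.025,(.475,.107))):
        for o in blobs(f,c,k,z,near): print(n,o)
E
```

```text
top
fix dots ([0.5393, -0.3326], np.int32(24), [539.3, -332.6, 11.5, 11.8, 45.0])
fix dots ([0.5179, -0.3452], np.int32(19), [517.9, -345.2, 9.0, 11.7, 15.3])
fix dots ([0.4934, -0.2641], np.int32(270), [500.0, -265.2, 26.3, 119.2, 83.7])
fix dots ([0.4978, -0.314], np.int32(43), [497.9, -314.0, 41.3, 20.5, 14.0])
fix dots ([0.5152, -0.3362], np.int32(7), [515.1, -336.0, 8.5, 5.6, 19.1])
fix dots ([0.4943, -0.3362], np.int32(31), [494.2, -335.9, 9.4, 18.0, 19.2])
fix dots ([0.4584, -0.3113], np.int32(22), [458.5, -311.2, 11.2, 10.7, 42.1])
T post ([0.5283, -0.3115], np.int32(24), [528.3, -311.6, 10.9, 10.8, 53.6])
T post ([0.5083, -0.3232], np.int32(19), [508.4, -323.3, 8.2, 11.0, 5.7])
T top ([0.5002, -0.3192], np.int32(115), [498.8, -321.9, 24.6, 34.6, 74.9])
T top ([0.4831, -0.3257], np.int32(13), [482.2, -324.6, 6.7, 12.9, 13.4])
W post ([0.5679, -0.091], np.int32(20), [567.8, -91.1, 9.5, 11.1, 85.7])
W top ([0.5558, -0.0919], np.int32(136), [557.5, -92.5, 25.4, 35.0, 89.5])
frame ([0.4729, 0.1091], np.int32(304), [473.5, 109.1, 58.1, 48.6, 1.1])
scene
fix dots ([0.4818, -0.3553], np.int32(6), [482.1, -355.2, 11.4, 6.7, 37.1])
fix dots ([0.5384, -0.3332], np.int32(6), [538.3, -333.2, 8.1, 8.1, 74.7])
T post ([0.5108, -0.3219], np.int32(6), [511.2, -321.7, 10.8, 6.3, 37.5])
T top ([0.497, -0.3191], np.int32(50), [499.1, -320.8, 22.9, 30.8, 83.7])
W post ([0.5694, -0.0904], np.int32(10), [569.3, -90.1, 11.3, 7.7, 46.2])
W top ([0.5537, -0.0878], np.int32(51), [553.3, -87.1, 35.9, 23.1, 36.3])
W top ([0.5701, -0.1002], np.int32(7), [569.9, -99.4, 10.8, 6.2, 86.4])
frame ([0.4708, 0.1092], np.int32(186), [477.6, 109.5, 70.0, 48.7, 1.2])
frame ([0.5169, 0.1088], np.int32(56), [513.3, 104.3, 25.0, 39.4, 87.6])
```

```bash
python3 -m handwheel '[{"delta_pos":[1,-0.7,0],"dr":[0,0,0]},{"delta_pos":[1,-0.7,0],"dr":[0,0,0]},{"delta_pos":[1,-0.7,0],"dr":[0,0,0]},{"delta_pos":[1,-0.7,0],"dr":[0,0,0]},{"delta_pos":[1,-0.7,0],"dr":[0,0,0]},{"delta_pos":[1,-0.7,0],"dr":[0,0,0]},{"delta_pos":[1,-0.7,0],"dr":[0,0,0]},{"delta_pos":[1,-1,0],"dr":[0,0,0]},{"delta_pos":[1,-1,0],"dr":[0,0,0]},{"delta_pos":[1,-1,0],"dr":[0,0,0]}]' -1 40
python3 -m handwheel '[{"delta_pos":[0,-1,0],"dr":[0,0,0]},{"delta_pos":[0,-1,0],"dr":[0,0,0]},{"delta_pos":[0,-1,0],"dr":[0,0,0]},{"delta_pos":[0,-1,0],"dr":[0,0,0]},{"delta_pos":[0,-1,0],"dr":[0,0,0]},{"delta_pos":[0,-1,0],"dr":[0,0,0]},{"delta_pos":[0,-1,0],"dr":[0,0,0]},{"delta_pos":[0,-1,0],"dr":[0,0,0]},{"delta_pos":[0,-1,0],"dr":[0,0,0]},{"delta_pos":[0,-1,0],"dr":[0,0,0]}]'
python3 -m handwheel '[{"delta_pos":[0,-1,0],"dr":[0,0,0]},{"delta_pos":[0,-1,0],"dr":[0,0,0]},{"delta_pos":[0,-1,0],"dr":[0,0,0]},{"delta_pos":[0,-1,0],"dr":[0,0,0]},{"delta_pos":[0,-1,0],"dr":[0,0,0]},{"delta_pos":[0,-1,0],"dr":[0,0,0]},{"delta_pos":[0,-1,0],"dr":[0,0,0]},{"delta_pos":[0,-1,0],"dr":[0,0,0]},{"delta_pos":[0,-1,0],"dr":[0,0,0]},{"delta_pos":[0,-1,0],"dr":[0,0,0]}]'
```

```text
t: 1.9
eef_pos: [0.477, 0.4134, 0.2457]
ee_rot: [-3.141, -0.0, -0.263]
force: [-0.7, 0.9, -0.1]
width: 0.0878
gripper_force: 0.0
t: 2.9
eef_pos: [0.4759, 0.1134, 0.2458]
ee_rot: [-3.141, -0.0, -0.264]
force: [0.8, -0.1, 0.4]
width: 0.0878
gripper_force: 0.0
t: 3.9
eef_pos: [0.4759, -0.1866, 0.2458]
ee_rot: [-3.141, -0.001, -0.264]
force: [1.0, -0.2, 0.1]
width: 0.0879
gripper_force: 0.0
```

```bash
python3 -m handwheel '[{"delta_pos":[0.25,-1,0],"dr":[0,0,0]},{"delta_pos":[0.25,-1,0],"dr":[0,0,0]},{"delta_pos":[0.25,-1,0],"dr":[0,0,0]},{"delta_pos":[0,-1,-0.4],"dr":[0,0,0]},{"delta_pos":[0,-0.49,-0.9],"dr":[0,0,0]},{"delta_pos":[0,0,-1],"dr":[0,0,0]},{"delta_pos":[0,0,-0.9],"dr":[0,0,0]},{"delta_pos":[0,0,0],"dr":[0,0,0]}]'
python3 - <<'E'
from m import *
a=save("top","t1");b=save("scene","s1")
r=lambda i,x,y,w,h,f:cv2.resize(i[y:y+h,x:x+w],None,fx=f,fy=f,interpolation=cv2.INTER_CUBIC)
cv2.imwrite("pics/c1.png",np.hstack([r(a,350,145,90,100,4),r(b,110,90,100,100,4)])[:,:,::-1])
print([(q,c,[at_z(c,o["location"],z)[:2] for o in mark_of(c,q)[:2]]) for c in("top","scene") for q,z in(("tested",.045),("socket",.045))])
E
```

```text
t: 4.7
eef_pos: [0.4961, -0.3194, 0.1458]
ee_rot: [-3.141, 0.007, -0.265]
force: [0.2, -1.0, 0.8]
width: 0.0877
gripper_force: 0.0
[('tested', 'top', [array([0.5036, 0.172 ])]), ('socket', 'top', []), ('tested', 'scene', [array([ 0.4907, -0.3282])]), ('socket', 'scene', [array([ 0.497 , -0.3321])])]
```

View pics/c1.png

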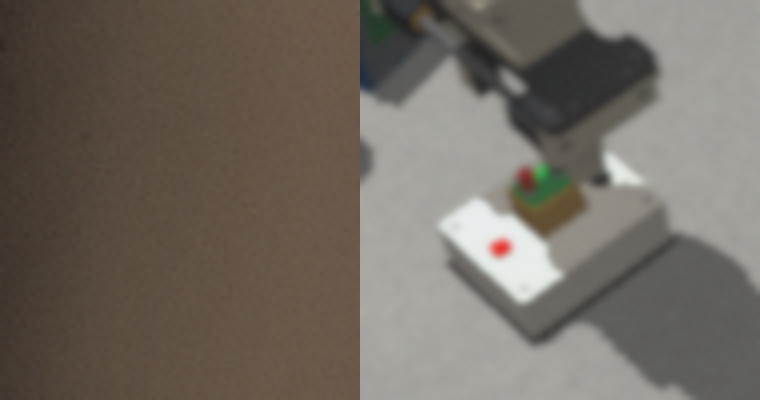

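```bash
python3 -m handwheel '[{"delta_pos":[0,0,0],"dr":[0,0,0]},{"delta_pos":[0,0,0],"dr":[0,0,0]}]'; python3 -m handwheel '[{"delta_pos":[0,0,-0.7],"dr":[0,0,0]},{"delta_pos":[0,0,-0.7],"dr":[0,0,0]},{"delta_pos":[0,0,-0.6],"dr":[0,0,0]},{"delta_pos":[0,0,0],"dr":[0,0,0]},{"delta_pos":[0,0,0],"dr":[0,0,0]}]'
```

```text
t: 5.2
eef_pos: [0.4989, -0.3201, 0.1504]
ee_rot: [3.142, -0.001, -0.264]
force: [0.2, 0.5, 0.2]
width: 0.0875
gripper_force: 0.0
t: 5.7
eef_pos: [0.4987, -0.3202, 0.0899]
ee_rot: [3.141, 0.0, -0.263]
force: [-0.2, 0.2, 0.7]
width: 0.0879
gripper_force: 0.0
```

```bash
python3 -m handwheel '[{"delta_pos":[0,-0.04,-0.4],"dr":[0,0,0]},{"delta_pos":[0,0,-0.29],"dr":[0,0,0]},{"delta_pos":[0,0,0],"dr":[0,0,0]},{"delta_pos":[0,0,0],"dr":[0,0,0]}]'; python3 -m handwheel '[{"delta_pos":[0,0,0],"dr":[0,0,0]},{"delta_pos":[0,0,0],"dr":[0,0,0]},{"delta_pos":[0,0,0],"dr":[0,0,0]},{"delta_pos":[0,0,0],"dr":[0,0,0]},{"delta_pos":[0,0,0],"dr":[0,0,0]},{"delta_pos":[0,0,0],"dr":[0,0,0]},{"delta_pos":[0,0,0],"dr":[0,0,0]}]' 1 20
```

```text
t: 6.1
eef_pos: [0.4984, -0.3213, 0.0687]
ee_rot: [3.141, 0.0, -0.264]
force: [0.0, 0.0, 0.5]
width: 0.0878
gripper_force: 0.0
t: 6.8
eef_pos: [0.4985, -0.3213, 0.0689]
ee_rot: [3.142, -0.0, -0.264]
force: [0.2, 0.4, -0.9]
width: 0.0369
gripper_force: 0.0
```

```bash
python3 -m handwheel '[{"delta_pos":[0,0,0],"dr":[0,0,0]},{"delta_pos":[0,0,0],"dr":[0,0,0]},{"delta_pos":[0,0,0],"dr":[0,0,0]},{"delta_pos":[0,0,0],"dr":[0,0,0]}]'
```

```text
t: 7.2
eef_pos: [0.4985, -0.3216, 0.0689]
ee_rot: [3.141, -0.0, -0.264]
force: [-0.2, -3.8, -0.1]
width: 0.0298
gripper_force: 20.0
```

```bash
python3 -m handwheel '[{"delta_pos":[0,0,0.3],"dr":[0,0,0]},{"delta_pos":[0,0,0.6],"dr":[0,0,0]},{"delta_pos":[0,0,0.8],"dr":[0,0,0]},{"delta_pos":[0,0,0.8],"dr":[0,0,0]},{"delta_pos":[0,0.3,0.8],"dr":[0,0,0]},{"delta_pos":[0,0.7,0.3],"dr":[0,0,2]},{"delta_pos":[-0.1,1,0],"dr":[0,0,3]},{"delta_pos":[-0.1,1,0],"dr":[0,0,3]},{"delta_pos":[-0.1,1,0],"dr":[0,0,3]},{"delta_pos":[-0.1,1,0],"dr":[0,0,3]}]'
python3 -m handwheel '[{"delta_pos":[-0.1,1,0],"dr":[0,0,2]},{"delta_pos":[-0.1,1,0],"dr":[0,0,0]},{"delta_pos":[-0.1,1,0],"dr":[0,0,0]},{"delta_pos":[-0.1,1,0],"dr":[0,0,0]},{"delta_pos":[0,1,0],"dr":[0,0,0]},{"delta_pos":[0,1,0],"dr":[0,0,0]},{"delta_pos":[0,1,0],"dr":[0,0,0]},{"delta_pos":[0,0.8,0],"dr":[0,0,0]},{"delta_pos":[0,0.6,0],"dr":[0,0,0]},{"delta_pos":[0,0,0],"dr":[0,0,0]}]'
```

```text
t: 8.2
eef_pos: [0.4859, -0.1697, 0.1766]
ee_rot: [-3.141, 0.0, -0.018]
force: [0.2, 0.3, -0.8]
width: 0.0299
gripper_force: 20.0
t: 9.2
eef_pos: [0.4743, 0.0827, 0.1767]
ee_rot: [-3.141, 0.0, 0.018]
force: [0.1, 0.2, -1.5]
width: 0.0301
gripper_force: 20.0
```

```bash
python3 -m handwheel '[{"delta_pos":[0,0,0],"dr":[0,0,0]},{"delta_pos":[0,0,0],"dr":[0,0,0]}]'
python3 - <<'E'
from m import *
a=save("top","t2");b=save("scene","s2")
r=lambda i,x,y,w,h,f:cv2.resize(i[y:y+h,x:x+w],None,fx=f,fy=f,interpolation=cv2.INTER_CUBIC)
cv2.imwrite("pics/c2.png",np.hstack([r(a,350,150,90,100,4),r(b,250,130,110,100,4)])[:,:,::-1])
for n,k,z,near in(("dots","red",.045,(.5,-.32)),("dots","blk",.045,(.5,-.32)),("Wp","red",.08,(.56,-.09)),("Wt","green",.06,(.56,-.09))):
    for c,f in(("top",a),("scene",b)): print(n,c,blobs(f,c,k,z,near))
E
```

```text
t: 9.4
eef_pos: [0.4742, 0.0803, 0.1767]
ee_rot: [3.142, 0.001, 0.015]
force: [1.2, -0.3, -1.2]
width: 0.0301
gripper_force: 20.0
dots top [([0.5393, -0.3326], np.int32(23), [539.4, -332.6, 11.5, 11.3, 41.6])]
dots scene [([0.5384, -0.3331], np.int32(5), [538.5, -333.0, 7.4, 7.6, 66.0])]
dots top [([0.4939, -0.263], np.int32(128), [499.4, -263.4, 23.7, 116.9, 85.6]), ([0.4584, -0.3113], np.int32(18), [458.3, -311.4, 9.8, 9.8, 0.0])]
dots scene []
Wp top [([0.5678, -0.0909], np.int32(20), [567.7, -91.0, 9.5, 11.3, 84.1])]
Wp scene [([0.5695, -0.0904], np.int32(10), [570.0, -90.4, 10.5, 8.0, 32.0])]
Wt top [([0.5556, -0.0919], np.int32(140), [557.5, -92.5, 25.4, 35.0, 89.5])]
Wt scene [([0.5538, -0.0877], np.int32(51), [557.0, -90.6, 33.0, 24.8, 11.1]), ([0.57, -0.1003], np.int32(7), [570.2, -99.7, 10.8, 6.1, 79.7])]
```

View pics/c2.png

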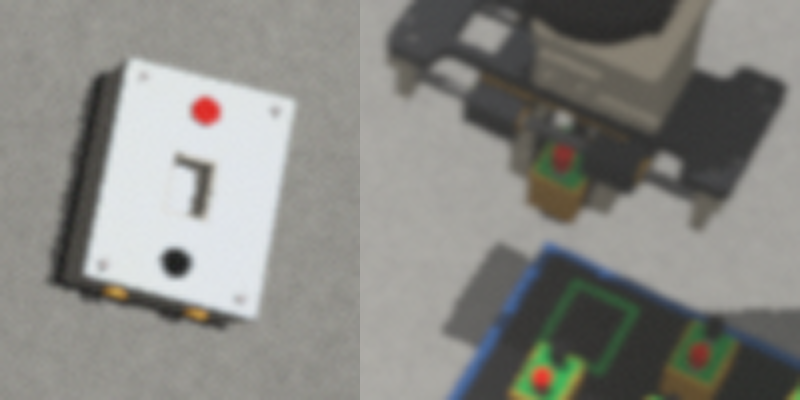

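```bash
python3 -m handwheel '[{"delta_pos":[-0.03,0.5,0],"dr":[0,0,0]},{"delta_pos":[0,0.46,0],"dr":[0,0,0]},{"delta_pos":[0,0,-0.5],"dr":[0,0,0]},{"delta_pos":[0,0,-0.9],"dr":[0,0,0]},{"delta_pos":[0,0,-0.9],"dr":[0,0,0]},{"delta_pos":[0,0,-0.8],"dr":[0,0,0]},{"delta_pos":[0,0,-0.3],"dr":[0,0,0]},{"delta_pos":[0,0,0],"dr":[0,0,0]},{"delta_pos":[0,0,0],"dr":[0,0,0]},{"delta_pos":[0,0,0],"dr":[0,0,0]}]'
python3 - <<'E'
from m import *
b=save("scene","s3")
r=lambda i,x,y,w,h,f:cv2.resize(i[y:y+h,x:x+w],None,fx=f,fy=f,interpolation=cv2.INTER_CUBIC)
cv2.imwrite("pics/c3.png",r(b,260,150,110,90,6)[:,:,::-1])
s=get_state();p=s["eef_pos"];print(p)
print(blobs(b,"scene","red",p[2]+.026,p[:2],.05))
E
```

```text
t: 10.5
eef_pos: [0.4745, 0.1102, 0.0761]
ee_rot: [-3.141, -0.002, 0.016]
force: [-0.5, -1.0, -1.8]
width: 0.03
gripper_force: 20.0
[0.47436991 0.11007773 0.07603594]
[([0.4886, 0.1118], np.int32(5), [488.5, 112.0, 6.9, 5.8, 38.2])]
```

View pics/c3.png

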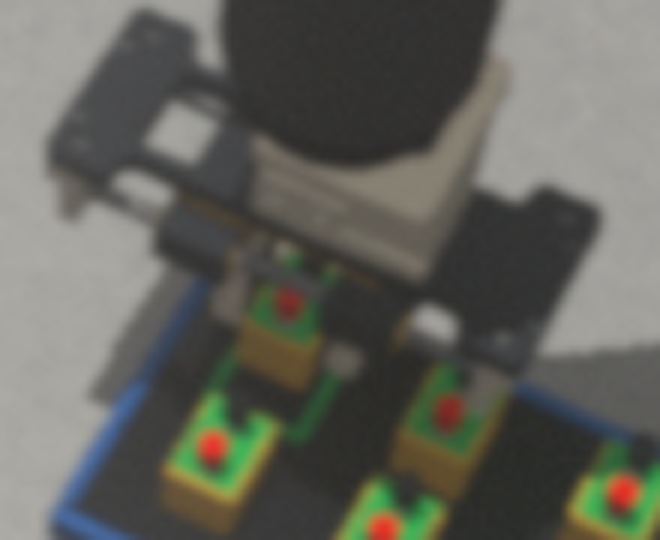

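```bash
python3 -m handwheel '[{"delta_pos":[-0.05,-0.03,0],"dr":[0,0,0]},{"delta_pos":[0,0,-0.2],"dr":[0,0,0]},{"delta_pos":[0,0,-0.2],"dr":[0,0,0]},{"delta_pos":[0,0,-0.2],"dr":[0,0,0]},{"delta_pos":[0,0,0],"dr":[0,0,0]},{"delta_pos":[0,0,0],"dr":[0,0,0]}]'
```

```text
t: 11.15
eef_pos: [0.472, 0.1085, 0.0565]
ee_rot: [3.141, 0.001, 0.016]
force: [0.2, 1.0, -1.4]
width: 0.0299
gripper_force: 20.0
```

```bash
python3 -m handwheel '[{"delta_pos":[0,0,-0.15],"dr":[0,0,0]},{"delta_pos":[0,0,-0.1],"dr":[0,0,0]},{"delta_pos":[0,0,-0.05],"dr":[0,0,0]},{"delta_pos":[0,0,0],"dr":[0,0,0]},{"delta_pos":[0,0,0],"dr":[0,0,0]}]'
```

```text
t: 11.65
eef_pos: [0.4721, 0.1086, 0.0479]
ee_rot: [-3.142, -0.0, 0.016]
force: [0.3, -1.5, -0.7]
width: 0.0299
gripper_force: 20.0
```

```bash
python3 -m handwheel '[{"delta_pos":[0,0,0],"dr":[0,0,0]},{"delta_pos":[0,0,0],"dr":[0,0,0]},{"delta_pos":[0,0,0],"dr":[0,0,0]},{"delta_pos":[0,0,0],"dr":[0,0,0]},{"delta_pos":[0,0,0],"dr":[0,0,0]}]' 0 20; python3 -m handwheel '[{"delta_pos":[0,0,0.5],"dr":[0,0,0]},{"delta_pos":[0,0,0.8],"dr":[0,0,0]},{"delta_pos":[0,0,0.8],"dr":[0,0,0]},{"delta_pos":[0,0,0.8],"dr":[0,0,0]},{"delta_pos":[0.3,-0.8,0.6],"dr":[0,0,0]},{"delta_pos":[0.4,-1,0],"dr":[0,0,0]},{"delta_pos":[0.4,-1,0],"dr":[0,0,0]},{"delta_pos":[0.4,-1,0],"dr":[0,0,-0.6]},{"delta_pos":[0.4,-1,0],"dr":[0,0,-0.6]},{"delta_pos":[0.5,-1,0],"dr":[0,0,0]}]'
python3 - <<'E'
from m import *
a=save("top","t4");b=save("scene","s4")
r=lambda i,x,y,w,h,f:cv2.resize(i[y:y+h,x:x+w],None,fx=f,fy=f,interpolation=cv2.INTER_CUBIC)
cv2.imwrite("pics/c4.png",np.hstack([r(a,160,155,90,100,4),r(b,260,160,100,100,4)])[:,:,::-1])
print(get_state()["eef_pos"],blobs(a,"top","red",.074,(.48,.11),.03),blobs(b,"scene","red",.074,(.48,.11),.03))
E
```

```text
t: 12.15
eef_pos: [0.4722, 0.1087, 0.0479]
ee_rot: [-3.142, -0.0, 0.016]
force: [-0.1, -1.2, 0.3]
width: 0.0438
gripper_force: 0.0
t: 13.15
eef_pos: [0.5442, -0.0667, 0.1529]
ee_rot: [-3.141, -0.0, -0.006]
force: [0.5, 1.2, 0.2]
width: 0.0439
gripper_force: 0.0
[ 0.54517735 -0.06813414  0.15251911] [([0.4834, 0.1082], np.int32(19), [483.5, 108.2, 10.1, 9.7, 73.3])] [([0.4843, 0.1098], np.int32(4), [484.4, 109.8, 5.6, 5.3, 67.5])]
```

View pics/c4.png

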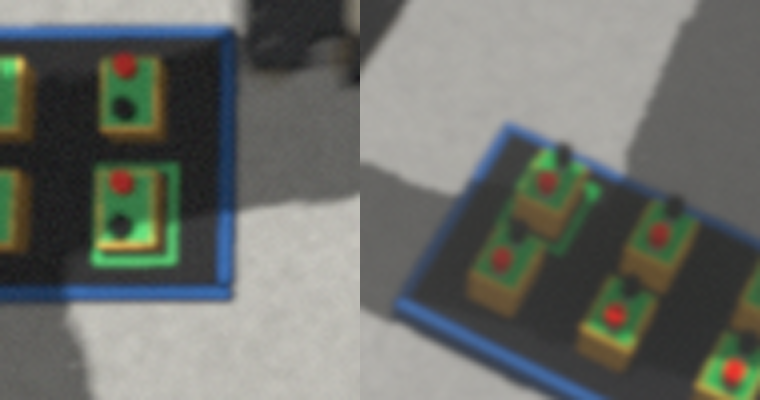

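```bash
python3 -m handwheel '[{"delta_pos":[0.4,-0.4,0],"dr":[0,0,0]},{"delta_pos":[0,-0.4,-0.5],"dr":[0,0,0]},{"delta_pos":[0,0,-0.5],"dr":[0,0,0]},{"delta_pos":[0,0,-0.5],"dr":[0,0,0]},{"delta_pos":[0,0,0],"dr":[0,0,0]},{"delta_pos":[0,0,0],"dr":[0,0,0]},{"delta_pos":[0,0,0],"dr":[0,0,0]}]' -0.3; python3 -m handwheel '[{"delta_pos":[0,0,0],"dr":[0,0,0]}]'
```

```text
t: 13.95
eef_pos: [0.5568, -0.0891, 0.1087]
ee_rot: [3.142, -0.001, -0.005]
force: [-0.2, -0.0, 0.0]
width: 0.0571
gripper_force: 0.0
t: 14.05
eef_pos: [0.5568, -0.0891, 0.1088]
ee_rot: [-3.141, -0.002, -0.005]
force: [0.4, 0.5, -0.8]
width: 0.0571
gripper_force: 0.0
```

```bash
python3 -m handwheel '[{"delta_pos":[0,-0.08,0],"dr":[0,0,0]},{"delta_pos":[0,0,-0.6],"dr":[0,0,0]},{"delta_pos":[0,0,-0.7],"dr":[0,0,0]},{"delta_pos":[0,0,-0.5],"dr":[0,0,0]},{"delta_pos":[0,0,0],"dr":[0,0,0]},{"delta_pos":[0,0,0],"dr":[0,0,0]}]'; python3 -m handwheel '[{"delta_pos":[0,0,0],"dr":[0,0,0]},{"delta_pos":[0,0,0],"dr":[0,0,0]},{"delta_pos":[0,0,0],"dr":[0,0,0]},{"delta_pos":[0,0,0],"dr":[0,0,0]},{"delta_pos":[0,0,0],"dr":[0,0,0]},{"delta_pos":[0,0,0],"dr":[0,0,0]},{"delta_pos":[0,0,0],"dr":[0,0,0]},{"delta_pos":[0,0,0],"dr":[0,0,0]}]' 1 25
```

```text
t: 14.65
eef_pos: [0.5563, -0.0919, 0.0543]
ee_rot: [3.141, 0.0, -0.005]
force: [1.1, -1.1, 0.5]
width: 0.057
gripper_force: 0.0
t: 15.45
eef_pos: [0.5563, -0.0918, 0.0543]
ee_rot: [3.142, -0.0, -0.005]
force: [-1.7, 0.3, 5.6]
width: 0.0299
gripper_force: 24.7
```

```bash
python3 -m handwheel '[{"delta_pos":[0,0,0.4],"dr":[0,0,0]},{"delta_pos":[0,0,0.8],"dr":[0,0,0]},{"delta_pos":[0,0,0.8],"dr":[0,0,0]},{"delta_pos":[0,0,0.8],"dr":[0,0,0]},{"delta_pos":[-0.3,-0.6,0.7],"dr":[0,0,-2.5]},{"delta_pos":[-0.3,-1,0],"dr":[0,0,-3]},{"delta_pos":[-0.3,-1,0],"dr":[0,0,-3]},{"delta_pos":[-0.3,-1,0],"dr":[0,0,-3]},{"delta_pos":[-0.3,-1,0],"dr":[0,0,-3]},{"delta_pos":[-0.3,-1,0],"dr":[0,0,0]}]'
python3 -m handwheel '[{"delta_pos":[-0.13,-1,0],"dr":[0,0,0]},{"delta_pos":[0,-0.7,0],"dr":[0,0,0]},{"delta_pos":[0,-0.36,0],"dr":[0,0,0]},{"delta_pos":[0,0,0],"dr":[0,0,0]},{"delta_pos":[0,0,0],"dr":[0,0,0]},{"delta_pos":[0,0,0],"dr":[0,0,0]},{"delta_pos":[0,0,0],"dr":[0,0,0]}]'
python3 - <<'E'
from m import *
b=save("scene","s5")
r=lambda i,x,y,w,h,f:cv2.resize(i[y:y+h,x:x+w],None,fx=f,fy=f,interpolation=cv2.INTER_CUBIC)
cv2.imwrite("pics/c5.png",r(b,110,70,100,100,5)[:,:,::-1])
p=get_state()["eef_pos"];print(p,blobs(b,"scene","red",p[2]+.026,p[:2],.05))
E
```

```text
t: 16.45
eef_pos: [0.5014, -0.2608, 0.1594]
ee_rot: [-3.141, 0.0, -0.26]
force: [0.6, 0.1, -2.4]
width: 0.0302
gripper_force: 24.7
t: 17.15
eef_pos: [0.4984, -0.3208, 0.159]
ee_rot: [-3.141, -0.0, -0.258]
force: [-0.3, -0.1, -2.2]
width: 0.0303
gripper_force: 24.7
[ 0.49840148 -0.3208449   0.15902461] []
```

View pics/c5.png

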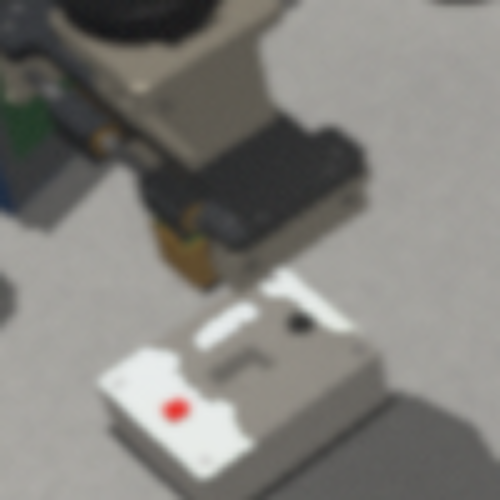

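```bash
python3 -m handwheel '[{"delta_pos":[0,-0.03,-0.4],"dr":[0,0,0]},{"delta_pos":[0,0,-0.8],"dr":[0,0,0]},{"delta_pos":[0,0,-0.7],"dr":[0,0,0]},{"delta_pos":[0,0,-0.4],"dr":[0,0,0]},{"delta_pos":[0,0,0],"dr":[0,0,0]},{"delta_pos":[0,0,0],"dr":[0,0,0]},{"delta_pos":[0,0,0],"dr":[0,0,0]}]'
python3 -m handwheel '[{"delta_pos":[0,0,0],"dr":[0,0,0]}]'
```

```text
t: 17.9
eef_pos: [0.499, -0.3227, 0.0908]
ee_rot: [3.141, -0.002, -0.258]
force: [0.2, -0.6, -3.0]
width: 0.0296
gripper_force: 24.7
t: 18.0
eef_pos: [0.4989, -0.3227, 0.0909]
ee_rot: [3.141, -0.002, -0.258]
force: [-0.3, 0.5, -1.2]
width: 0.0297
gripper_force: 24.7
```

```bash
python3 -m handwheel '[{"delta_pos":[-0.02,0.03,0],"dr":[0,0,0]},{"delta_pos":[0,0,-0.15],"dr":[0,0,0]},{"delta_pos":[0,0,-0.15],"dr":[0,0,0]},{"delta_pos":[0,0,-0.1],"dr":[0,0,0]},{"delta_pos":[0,0,0],"dr":[0,0,0]},{"delta_pos":[0,0,0],"dr":[0,0,0]}]'
```

```text
t: 18.6
eef_pos: [0.4974, -0.3216, 0.0776]
ee_rot: [3.142, 0.001, -0.259]
force: [-0.2, -0.3, -2.0]
width: 0.03
gripper_force: 24.7
```

In the hole (plug 6 mm deep) with no contact force; push on home.

```bash
python3 -m handwheel '[{"delta_pos":[0.02,0,-0.1],"dr":[0,0,0]},{"delta_pos":[0,0,-0.1],"dr":[0,0,0]},{"delta_pos":[0,0,-0.08],"dr":[0,0,0]},{"delta_pos":[0,0,0],"dr":[0,0,0]},{"delta_pos":[0,0,0],"dr":[0,0,0]}]'
```

```text
t: 19.1
eef_pos: [0.4983, -0.3218, 0.0694]
ee_rot: [3.141, -0.0, -0.259]
force: [-0.2, -3.4, -1.5]
width: 0.0297
gripper_force: 24.7
```

```bash
python3 -m handwheel '[{"delta_pos":[0,0,-0.04],"dr":[0,0,0]},{"delta_pos":[0,0,0],"dr":[0,0,0]},{"delta_pos":[0,0,0],"dr":[0,0,0]}]';python3 -m handwheel '[{"delta_pos":[0,0,0],"dr":[0,0,0]},{"delta_pos":[0,0,0],"dr":[0,0,0]},{"delta_pos":[0,0,0],"dr":[0,0,0]},{"delta_pos":[0,0,0],"dr":[0,0,0]},{"delta_pos":[0,0,0],"dr":[0,0,0]},{"delta_pos":[0,0,0],"dr":[0,0,0]}]' -0.3; python3 -m handwheel '[{"delta_pos":[0,0,0.5],"dr":[0,0,0]},{"delta_pos":[0,0,0.8],"dr":[0,0,0]},{"delta_pos":[0,0,0.8],"dr":[0,0,0]},{"delta_pos":[0,0,0.8],"dr":[0,0,0]},{"delta_pos":[-0.1,0.8,0.6],"dr":[0,0,0]},{"delta_pos":[0,1,0],"dr":[0,0,0]},{"delta_pos":[0,1,0],"dr":[0,0,0]},{"delta_pos":[0,1,0],"dr":[0,0,0]},{"delta_pos":[0,1,0],"dr":[0,0,0]},{"delta_pos":[0,1,0],"dr":[0,0,0]}]'
python3 -m handwheel '[{"delta_pos":[0,0,0.5],"dr":[0,0,0]},{"delta_pos":[0,0,0],"dr":[0,0,0]},{"delta_pos":[0,0,0],"dr":[0,0,0]},{"delta_pos":[0,0,0],"dr":[0,0,0]}]'
python3 - <<'E'
from m import *
a=save("top","t6");b=save("scene","s6")
r=lambda i,x,y,w,h,f:cv2.resize(i[y:y+h,x:x+w],None,fx=f,fy=f,interpolation=cv2.INTER_CUBIC)
cv2.imwrite("pics/c6.png",np.hstack([r(a,350,150,90,100,4),r(b,110,90,100,100,4)])[:,:,::-1])
for z in(.095,.045):print([blobs(f,c,"red",z,(.5,-.32)) for c,f in(("top",a),("scene",b))])
E
```

```text
t: 19.4
eef_pos: [0.4983, -0.3218, 0.0693]
ee_rot: [3.141, -0.001, -0.258]
force: [-2.7, 0.1, 8.2]
width: 0.0298
gripper_force: 24.7
t: 20.0
eef_pos: [0.4982, -0.3215, 0.0681]
ee_rot: [-3.142, 0.0, -0.258]
force: [0.2, -0.3, 0.0]
width: 0.057
gripper_force: 0.0
t: 21.0
eef_pos: [0.4951, -0.1464, 0.1734]
ee_rot: [-3.141, -0.0, -0.259]
force: [0.5, 0.1, 0.3]
width: 0.0568
gripper_force: 0.0
t: 21.4
eef_pos: [0.4949, -0.1479, 0.1877]
ee_rot: [-3.142, 0.001, -0.259]
force: [-0.4, -0.3, 0.5]
width: 0.0571
gripper_force: 0.0
[[([0.5092, -0.3232], np.int32(14), [508.9, -323.6, 7.6, 9.5, 77.2])], [([0.512, -0.3208], np.int32(6), [512.2, -320.8, 10.2, 6.0, 35.8])]]
[[([0.5189, -0.3451], np.int32(14), [519.0, -345.4, 8.5, 9.8, 87.4])], [([0.483, -0.3542], np.int32(6), [483.2, -354.1, 10.8, 6.4, 36.4]), ([0.5384, -0.3331], np.int32(5), [538.4, -333.1, 7.6, 7.9, 66.0])]]
```

View pics/c6.png

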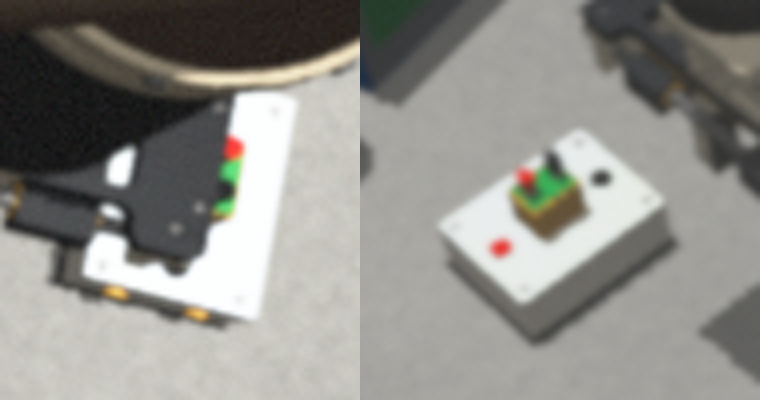

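The scene crop shows the waiting module seated flat in the socket. Its red post (crop 525,178) is on the red-dot side (500,247), the same as in the first picture, and contact was felt at the home height.

```bash
python3 -c "
from station import *
print(job_done())"
```

```text
the job is handed in; nothing more can be done
None
```

Both modules are placed and the job is handed in: the tested module is in the green-framed hole and the waiting module is home in the fixture socket, red post on the red-dot side; the handed-in job returned no verdict.

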